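Tilt a drilling template out of its hooded bin

ROBOT

A 6-joint arm with a two-finger parallel gripper is mounted at the origin on a cart in front of the work surface, level with it; the furniture and walls round the work are solid. World frame = base frame: x ahead of the robot, y to its left, z up, the work surface at z = 0. Lengths are in mm, angles in degrees, forces in N, time in s.
With the tool pointing down it reaches from about 300 to 850 mm from the base axis. Payload 4.2 kg.
Tool frame: the origin (TCP) lies between the finger pads; the fingertips stand 14 mm ahead of it and the grasp point (between the pads) lies 5 mm behind it (env.finger_overhang is the distance from the TCP to the fingertips, in mm); z points along the fingers, y is the line along which they close (so a half turn about z gives the same grasp; the last joint's range is limited). The gripper opens to 91 mm and grips with 3 to 60 N. Pads are 32 mm wide; open, the fingers measure 118 mm over their backs; the gripper's body (76 mm by 178 mm) begins 60 mm behind the grasp point.
Start: joints at [64.286, 18.312, 89.639, -0, 72.044, -1.146], TCP at [239.077, 522.957, 227.976] pointing down, gripper open.
Joint ranges: [-177.97, 177.97], [-48.28, 115.42], [12.27, 149.76], [-77.06, 257.06], [2.81, 150.46], [-146.56, 146.56]. Speed limits (degrees/s): [147.25, 147.25, 180, 180, 180, 180].

INTERFACE

Orientations are given as [roll, pitch, yaw] about the fixed x, y, z axes, in that order (R = Rz(yaw) Ry(pitch) Rx(roll)).
In Python, from workcell import status, cams, env, finder gives the robot as it stands.
- The arm moves only by the tool apply_moves, never from a script. Its argument "increments" is a list of rows, each a list of 7 numbers: the opening, from -1 (shut) to 1 (fully open), then the shift along the world's x, y, z in m, then the turn, a rotation vector about the world's x, y, z in degrees. In form: [[gripper, x, y, z, ax, ay, az], ...]. A call has 1 to 5 rows; each row shifts and turns the commanded pose from where the row before left it; what a row does not reach is not made up. A row lasts 1/12 s, in which the tool goes at most 41.7 mm and 7.16 degrees, less where a joint would pass 70% of its speed; a pose out of reach is approached as far as the arm can. A call with a gripper value outside its range is refused whole. The fingers move at their own pace and stop on an object; "newtons" is the grip in N (left out, the last holds). Time passes only in rows, so rows that do not move let the fingers close. It gives the time, the measured TCP pose, the force, the opening and the grip force at its end, in the units of the state.
- status.state(): the state, without advancing time (a new reading comes with each control period).
- cams.grab_frame(name): name is "side" or "top"; returns a dict with "color" (480x640x3 uint8, red, green, blue), "intrinsics" (3x3 intrinsics, pixels), "R" (3x3) and "t" (3): a world point X has camera coordinates R X + t. Camera axes: x right, y down, z forward; pixel columns grow to the right and rows downward; lengths in mm; the calibration is good to about 2 mm. A picture is of the moment at which its call begins. There is no depth.
- env.job_done(): hands the job in; it is judged then, once.
Trained networks look in the newest picture that a camera, given by its name, has taken for a name from the list of things; names that differ only in an ending like _2 or _b are one class to them, and where a whole thing is asked for, a point or a joint stands for the part that bears it (a point fixed in the world has none). Each returns a list of dicts, best first, with "score" (0 to 1); they miss things now and then, are a little off and sometimes report something else, mostly with a low value. They report only what shows in the picture. A call takes as long as a camera call. They do not tell look-alikes from the thing itself.
- finder.boxes_of(query, camera): "rect" ([left, top, width, height] in pixels, round what is visible of it).
- finder.trace(query, camera): "pixels" (480x640 bool, what is visible of it) and "rect" ([left, top, width, height] in pixels, round what is visible of it).
The state is a dict: "time_s": time; "qpos": joint angles; "qvel": joint speeds; "effort": joint torques, N m; "ee_pos": TCP position; "ee_rot": TCP orientation; "force": force on the tool from outside, world axes, zero at the start; "torque": the same for the moment, N m; "gripper_width": finger opening in mm; "gripper_force": force on a finger pad.
Only numpy, scipy, OpenCV 4.12 (cv2) and the standard library are available. Lean on these libraries where they do the work, as an engineer would, in place of code of your own. Each camera call takes 0.05 s, during which the arm holds its last target. There are 200 camera calls.

TASK

Take the plywood drilling template out of its deep, half-covered bin and put it on the rubber mat: lift the edge with the grip block so that the plate tilts, and draw its other end out from under the hood. Then lay it flat on the mat, grip block up and no part of the plate hanging over the mat's edge, lowering it until it rests there before you let go. Leave the tape roll, the sanding block and the small box where they are.

Things in the scene. Friction and masses are not known exactly. Their poses are not given: they have to be found in the camera images.
- bin: Open plywood bin fixed to the bench, 217 x 132 mm outside, walls 6 mm. Origin: centre of its underside; z up, x away from the robot (turned up to 0.35 rad). Inside 205 mm (x) by 120 mm (y), floor 6 mm and wall tops 86 mm above the bench. A 6 mm hood board on top covers its -x end (nearest the robot), from the inner wall at x = -102.5 to x = -47.5 mm.
- template: Light plywood plate 170 (x) x 96 (y) x 8 mm, about 0.16 kg, six steel bushings and a dark grip block on top. Origin: centre of its underside, z up. Lies flat and loose on the bin's floor, x parallel to the bin's within 0.04 rad, its -x end under the hood 5 to 15 mm from the bin's wall. To come out it must be tilted 25 to 45 degrees, +x end up, and drawn out along its own +x.
- grip (a point): Where to grip: inside the grip block, 55 mm above the plate's underside, at x = 55 mm, y = 0 of the plate. The block is 12 mm thick (x), 50 mm wide (y) and stands 65 mm above the plate's top face. Axes as the plate. At least 42 mm are free between the block and the bin's far wall.
- tail (a point): Middle of the lower edge of the plate's -x end (the end under the hood), at x = -85 mm, y = 0, z = 0 of the plate.
- corner_a (a point): Corner of the plate's underside at x = -85, y = -48 mm.
- corner_b (a point): Corner of the plate's underside at x = -85, y = +48 mm.
- corner_c (a point): Corner of the plate's underside at x = +85, y = +48 mm.
- corner_d (a point): Corner of the plate's underside at x = +85, y = -48 mm.
- mat: Flat dark rubber mat fixed on the bench, 260 (its x) x 200 (its y) x 4 mm thick. Origin: centre of its underside, on the bench top. z up. The bin and the mat stand left and right in front of the robot, either way round.
- tape_roll: Roll of masking tape lying flat, 104 mm across, 25 mm high, loose. Bystander. Origin: centre of its underside.
- sander: Brown sanding block, 62 x 100 x 32 mm, loose. Bystander. Origin: centre of its underside.
- gift_box: Small dark red box, 52 x 50 x 44 mm, loose. Bystander. Origin: centre of its underside.
Things that resemble listed ones, but are neither listed nor needed, are in the scene too. Of the things that look like the template, the larger one is meant.

How it is judged:
By the outcome, as a careful person would: the job done as asked, in the order asked, and still so for the second after the job is handed in, with the robot touching nothing.
It also fails if it takes over 42 s, if anything falls off the work surface, if the arm or the gripper's body presses on something with over 40 N, if the wrist force passes 120 N, or if a joint passes its speed limit or range.

## Working session

There is one attempt and no reset: what is moved stays moved. The work goes in short steps, Python scripts to look and compute and a tool call to move; the robot and the scene stay as the last step left them, time stands still between calls to the robot, and variables do not carry over. Pictures are saved under pics/ and viewed, at most 10 in all, crops included, and the job is handed in when it is done.

Besides the shell and the picture viewer there is one more tool, called after "Request:" as a command line: name --pt "numbers of a row" for each row, then --argument value for the rest. apply_moves: Moves the arm, as the interface text tells. Its arguments: {"type":"object","properties":{"increments":{"type":"array","items":{"type":"array","items":{"type":"number"}}},"newtons":{"type":"number"}},"required":["increments"]}

```bash
mkdir -p pics; cat > h.py <<'E'
import numpy as np, cv2
from workcell import status, cams, env, finder
def grab(n):
    f=cams.grab_frame(n); return f
def save(f,name): cv2.imwrite('pics/'+name,f['color'][:,:,::-1])
def ray(f,px,z):
    K,R,t=map(np.array,(f['intrinsics'],f['R'],f['t']))
    d=R.T@np.linalg.solve(K,[px[0],px[1],1]); c=-R.T@t
    return c+d*(z-c[2])/d[2]
def proj(f,X):
    K,R,t=map(np.array,(f['intrinsics'],f['R'],f['t']))
    p=(K@(R@np.atleast_2d(X).T+t[:,None])); return (p[:2]/p[2]).T
E
python3 - <<'E'
from h import *
for n in('top','side'):
    f=grab(n); save(f,n+'0.png'); np.savez(n+'0.npz',**{k:np.array(f[k]) for k in('intrinsics','R','t','color')})
    R,t=np.array(f['R']),np.array(f['t']);print(n,-R.T@t)
    for q in('bin','template','grip','mat','tape_roll','sander','gift_box'):
        print(q,[(np.round(b['rect']).tolist(),round(b['score'],2)) for b in finder.boxes_of(q,n)[:4]])
s=status.state();print(s['time_s'],s['ee_pos'],s['ee_rot'],s['force'])
E
```

```text
top [ 118.83042725 -167.07015062 1567.14410946]
bin [([234.0, 265.0, 27.0, 14.0], 0.43)]
template [([171.0, 238.0, 22.0, 22.0], 0.92)]
grip [([167.0, 234.0, 23.0, 23.0], 0.68)]
mat [([357.0, 320.0, 19.0, 17.0], 0.65)]
tape_roll []
sander []
gift_box []
side [-255.01416797 -972.83501305 1535.56801884]
bin [([228.0, 201.0, 82.0, 69.0], 0.79)]
template [([195.0, 204.0, 33.0, 33.0], 0.8), ([258.0, 214.0, 31.0, 30.0], 0.71)]
grip [([196.0, 205.0, 34.0, 32.0], 0.77), ([263.0, 221.0, 28.0, 21.0], 0.66)]
mat [([305.0, 270.0, 100.0, 76.0], 0.59)]
tape_roll [([361.0, 228.0, 30.0, 30.0], 0.93), ([259.0, 217.0, 31.0, 25.0], 0.65)]
sander [([238.0, 176.0, 32.0, 22.0], 0.95), ([260.0, 219.0, 30.0, 22.0], 0.48)]
gift_box [([418.0, 330.0, 21.0, 29.0], 0.96)]
0.8 [239.09045937 522.97314145 228.00690904] [1.79990034e+02 2.21113883e-03 1.55432435e+02] [ 0.155927    0.08367673 -0.43313019]
```

View pics/top0.png

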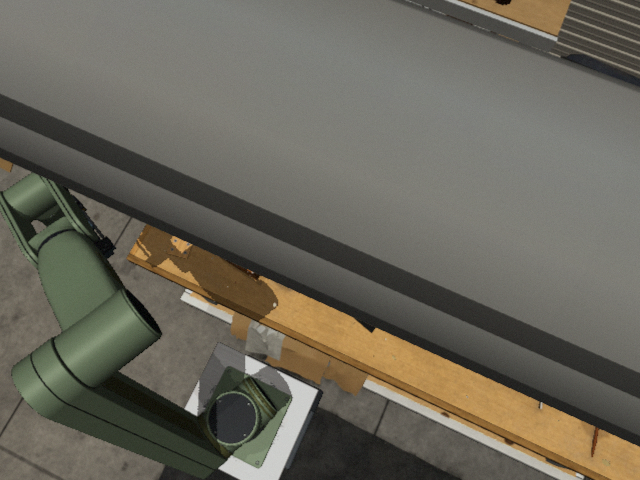

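View pics/side0.png

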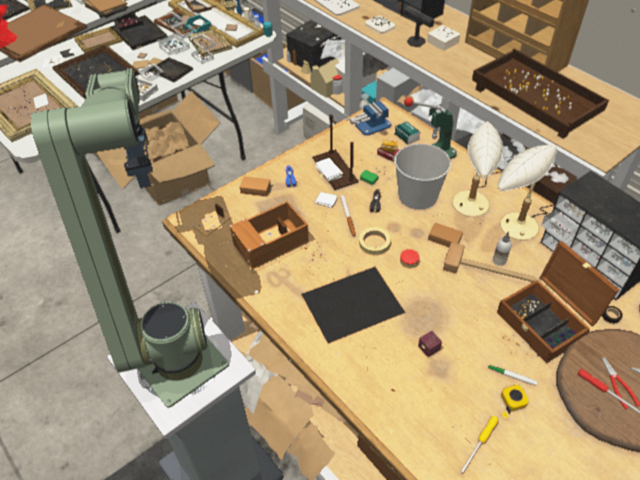

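The side picture shows the bin at (270,235) with the hood at its left end. The mat is at (353,303), the tape roll at (375,240), the sander at (256,186) and the red box at (430,343). Something blocks the top camera's view. There are two template candidates: (272,229) inside the bin, and (211,220) on the bench's left corner. I'll enlarge both.

```bash
python3 - <<'E'
import cv2
a=cv2.imread('pics/side0.png')[165:285,165:325]
cv2.imwrite('pics/crop1.png',cv2.resize(a,(800,600),interpolation=cv2.INTER_CUBIC))
E
python3 - <<'E'
from h import *
f=grab('side')
print(np.array(f['intrinsics']))
for q in('mat','tape_roll','sander','gift_box','bin'):
    for b in finder.trace(q,'side')[:1]:
        m=b['pixels'].astype(np.uint8); c=max(cv2.findContours(m,0,1)[0],key=cv2.contourArea)
        ap=cv2.approxPolyDP(c,3,True)[:,0]
        print(q,b['score'],ap.tolist(), [np.round(ray(f,p,{'mat':4,'bin':86,'tape_roll':12,'sander':16,'gift_box':22}[q])[:2]).tolist() for p in ap] if q!='tape_roll' else ray(f,c[:,0].mean(0),12))
E
```

```text
[[612.66980521   0.         327.38252026]
 [  0.         612.66980521 246.14167852]
 [  0.           0.           1.        ]]
mat 0.67 [[375, 267], [301, 294], [327, 343], [404, 312]] [[657.0, -116.0], [411.0, -42.0], [355.0, -230.0], [602.0, -301.0]]
tape_roll 0.79 [[361, 232], [359, 245], [364, 252], [378, 255], [387, 250], [389, 236], [385, 231], [368, 228]] [726.70777816 -38.30552519  12.        ]
sander 0.93 [[242, 179], [241, 193], [267, 195], [268, 179]] [[573.0, 498.0], [528.0, 440.0], [591.0, 370.0], [644.0, 434.0]]
gift_box 0.63 [[431, 331], [420, 337], [418, 343], [427, 357], [441, 346]] [[603.0, -408.0], [564.0, -401.0], [545.0, -411.0], [530.0, -460.0], [587.0, -462.0]]
bin 0.55 [[287, 201], [231, 226], [234, 244], [251, 268], [307, 241], [307, 224]] [[585.0, 240.0], [378.0, 271.0], [340.0, 200.0], [323.0, 86.0], [521.0, 57.0], [568.0, 114.0]]
```

View pics/crop1.png

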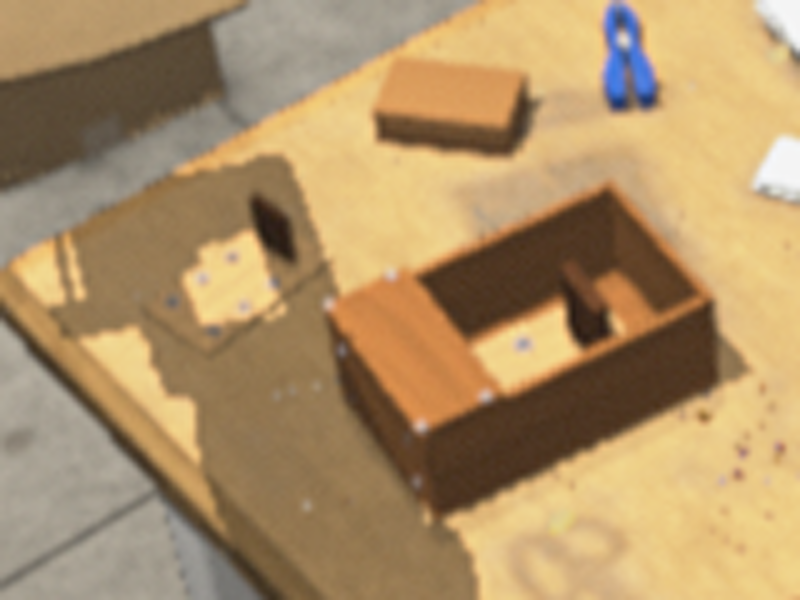

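Candidates: A, the plate at crop (545,325) in the bin, tail under the hood, and B, the plate at crop (215,270) lying on the bench corner. A fits the description: it lies in the bin and only its near end is covered. I'll fit the bin, grip block, mat and B to check sizes.

```bash
cat >> h.py <<'E'
from scipy.optimize import least_squares
def rz(a): return np.array([[np.cos(a),-np.sin(a),0],[np.sin(a),np.cos(a),0],[0,0,1]])
E
python3 - <<'E'
from h import *
f=dict(np.load('side0.npz'))
c=lambda u:165+(np.array(u)+.0)/5-.4
px=c([[329,303],[421,427],[392,273],[487,396],[610,183],[712,300],[432,510],[715,382]])
for hz in(86,92):
    L=np.array([[-108.5,66,hz],[-108.5,-66,hz],[-47.5,66,hz],[-47.5,-66,hz],[108.5,66,86],[108.5,-66,86],[-108.5,-66,0],[108.5,-66,0]])
    r=least_squares(lambda p:(proj(f,L@rz(p[2]).T+[p[0],p[1],0])-px).ravel(),[450,160,-.15],loss='soft_l1',x_scale=[100,100,.1])
    print(hz,r.x,np.degrees(r.x[2]),r.cost,np.round(r.fun.reshape(-1,2),1).tolist())
    if hz==92 : best=r.x
    B=rz(r.x[2])
    g=ray(f,c([585,288]),79); print('block top in bin',(g-[r.x[0],r.x[1],0])@B,g)
mp=np.array([[375,267],[301.5,294.5],[327.5,342.5],[404,312]])
M=np.array([[130,100,4],[-130,100,4],[-130,-100,4],[130,-100,4]])
r=least_squares(lambda p:(proj(f,M@rz(p[2]).T+[p[0],p[1],0])-mp).ravel(),[506,-170,-.3],x_scale=[100,100,.1])
print('mat',r.x,np.degrees(r.x[2]),np.round(r.fun,1))
print('B corners',[np.round(ray(f,c(u),8)[:2]) for u in([140,305],[210,355],[330,262],[255,195])])
E
```

```text
86 [ 4.70783029e+02  1.96384485e+02 -1.49752485e-01] -8.580185356550665 9.140003451787372 [[-1.7, 0.3], [-1.4, 1.4], [2.4, -1.1], [2.6, -0.4], [0.2, -1.4], [-0.1, -0.8], [-0.6, 2.1], [0.3, 0.4]]
block top in bin [45.78678074 -8.97111824 79.        ] [514.71893446 180.68268571  79.        ]
92 [ 4.68841321e+02  1.93823777e+02 -1.37741692e-01] -7.892017589784198 9.658410942960694 [[-2.1, 0.1], [-1.3, 1.1], [2.1, -1.5], [2.7, -0.9], [-0.2, -0.9], [-0.0, -0.4], [-0.2, 3.0], [0.4, 0.7]]
block top in bin [47.24744643 -6.71733044 79.        ] [514.71893446 180.68268571  79.        ]
mat [ 5.07173327e+02 -1.72296920e+02 -2.84358308e-01] -16.292530944936775 [-0.1 -1.  -1.  -0.9 -0.3  1.1  1.4  0.4]
B corners [array([314., 427.]), array([324., 356.]), array([435., 374.]), array([433., 463.])]
```

```bash
python3 - <<'E'
from h import *
f=dict(np.load('side0.npz'))
c=lambda u:165+np.array(u)/5-.4
px=c([[329,302],[424,430],[413,268],[503,394],[610,183],[713,300],[432,512],[716,382]])
best=None
for hz in(86,92):
    L=np.array([[-108.5,66,hz],[-108.5,-66,hz],[-47.5,66,hz],[-47.5,-66,hz],[108.5,66,86],[108.5,-66,86],[-108.5,-66,0],[108.5,-66,0]])
    r=least_squares(lambda p:(proj(f,L@rz(p[2]).T+[p[0],p[1],0])-px).ravel(),[450,160,-.15],loss='soft_l1',x_scale=[100,100,.1])
    print(hz,r.x,np.degrees(r.x[2]),r.cost,np.round(r.fun.reshape(-1,2),1).tolist())
    g=ray(f,c([585,288]),79); print('block top in bin',(g-[r.x[0],r.x[1],0])@rz(r.x[2]))
x,y,a=r.x; np.save('bin.npy',r.x)
img=cv2.resize(f['color'][165:285,205:325,::-1],(600,600),interpolation=cv2.INTER_CUBIC)
def poly(P,col,org,yaw):
    p=proj(f,np.array(P,float)@rz(yaw).T+[org[0],org[1],0]); q=((p-[205,165]+.4)*5).astype(int)
    cv2.polylines(img,[q],True,col,1)
o=(x,y)
poly([[-108.5,66,92],[-108.5,-66,92],[-47.5,-66,92],[-47.5,66,92]],(0,255,0),o,a)
poly([[-108.5,66,86],[-108.5,-66,86],[108.5,-66,86],[108.5,66,86]],(255,255,0),o,a)
poly([[-102.5,60,6],[-102.5,-60,6],[102.5,-60,6],[102.5,60,6]],(255,0,0),o,a)
po=np.array(o)+(rz(a)@[-7,-6,0])[:2]
poly([[-85,48,14],[-85,-48,14],[85,-48,14],[85,48,14]],(0,0,255),po,a)
for z in(14,79): poly([[49,25,z],[49,-25,z],[61,-25,z],[61,25,z]],(255,0,255),po,a)
cv2.imwrite('pics/ov1.png',img)
E
```

```text
86 [ 4.73367426e+02  1.95191626e+02 -1.54202379e-01] -8.835145523183577 4.523639650623635 [[-0.8, 0.1], [-1.3, 0.5], [-0.9, -0.4], [0.1, -0.2], [1.1, -1.5], [0.6, -0.9], [0.1, 1.5], [1.0, 0.3]]
block top in bin [43.08930322 -7.98552188 79.        ]
92 [ 4.71076900e+02  1.92490402e+02 -1.40502867e-01] -8.050221273623544 5.392281410204282 [[-1.2, 0.1], [-1.1, 0.3], [-1.3, -0.7], [0.2, -0.6], [0.6, -1.0], [0.6, -0.5], [0.5, 2.5], [0.9, 0.7]]
block top in bin [44.8655377  -5.57968319 79.        ]
```

View pics/ov1.png

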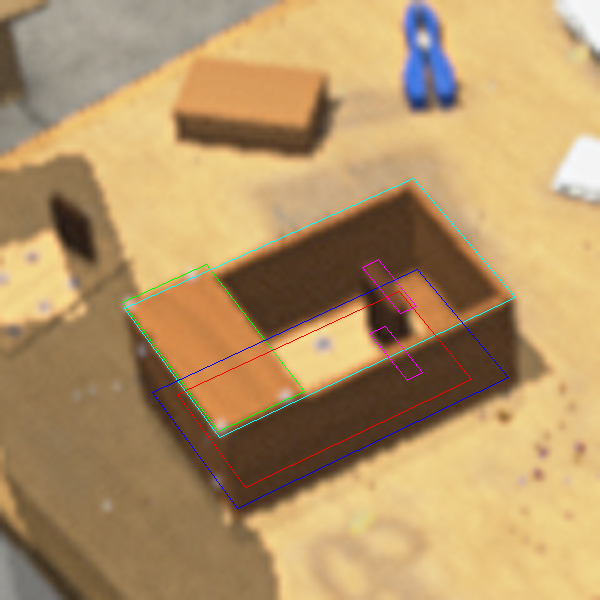

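Plate A in the bin is larger: B measures only about 110 x 80 mm. Overlay agrees to about 1 px: bin at (472,194), yaw about -8.4°, block top at about (515,181). I'm moving above the block with the fingers' closing line along the plate's x.

Request:
apply_moves --pt "0.1 0.023 -0.0285 0 0 0 -6.2" --pt "0.1 0.023 -0.0285 0 0 0 -6.2" --pt "0.1 0.023 -0.0285 0 0 0 -6.2" --pt "0.1 0.023 -0.0285 0 0 0 -6.2" --pt "0.1 0.023 -0.0285 0 0 0 -6.2"

```text
time_s: 1.52
ee_pos: [354.8, 379.1, 228.1]
ee_rot: [180.0, 0.0, 124.2]
force: [0.4, 0.5, 0.0]
gripper_width: 60.3
gripper_force: 0.0
```

Request:
apply_moves --pt "0.1 0.023 -0.0285 0 0 0 -6.2" --pt "0.1 0.023 -0.0285 0 0 0 -6.2" --pt "0.1 0.023 -0.0285 0 0 0 -6.2" --pt "0.1 0.023 -0.0285 0 0 0 -6.2" --pt "0.1 0.023 -0.0285 0 0 0 -6.2"

```text
time_s: 1.93
ee_pos: [469.9, 236.4, 228.2]
ee_rot: [180.0, -0.0, 93.1]
force: [0.9, 1.0, 0.2]
gripper_width: 50.1
gripper_force: 0.0
```

Request:
apply_moves --pt "0.1 0.023 -0.0285 0 0 0 -6.0" --pt "0.1 0.0225 -0.0285 0 0 0 -6.0" --pt "0.1 0 0 -0.03 0 0 0" --pt "0.1 0 0 -0.03 0 0 0" --pt "0.1 0 0 0 0 0 0"

```text
time_s: 2.35
ee_pos: [511.5, 179.0, 162.9]
ee_rot: [-179.4, 0.3, 81.3]
force: [-1.1, -0.7, -0.8]
gripper_width: 50.5
gripper_force: 0.0
```

```bash
python3 - <<'E'
from h import *
f=grab('side'); s=status.state(); print(s['ee_pos'],s['ee_rot'],s['force'])
cv2.imwrite('pics/c2.png',cv2.resize(f['color'][150:270,205:325,::-1],(600,600),interpolation=cv2.INTER_CUBIC))
E
```

```text
[512.73742153 179.97279515 165.56034363] [-1.79649057e+02  1.76118696e-01  8.13918810e+01] [-0.36720863  0.15951591 -1.28402309]
```

View pics/c2.png

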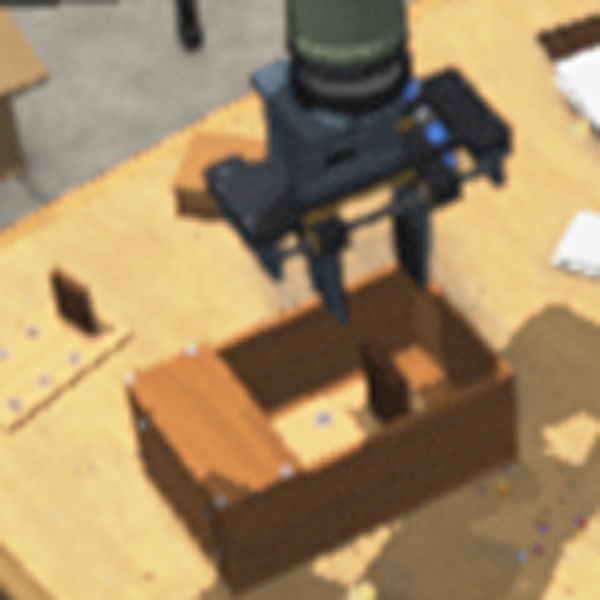

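The gripper is centred over the bin opening, with its fingertips at crop (340,315) and (420,280) straddling the block line at (385,385). I'll descend now.

Request:
apply_moves --pt "0.1 0.002 0.001 -0.025 0 0 0" --pt "0.1 0 0 -0.025 0 0 0" --pt "0.1 0 0 -0.02 0 0 0" --pt "0.1 0 0 -0.01 0 0 0" --pt "0.1 0 0 -0.005 0 0 0"

```text
time_s: 2.82
ee_pos: [516.7, 182.5, 83.1]
ee_rot: [180.0, -0.0, 81.5]
force: [-0.7, 0.8, 0.7]
gripper_width: 50.1
gripper_force: 0.0
```

Request:
apply_moves --pt "0.1 0 0 -0.01 0 0 0" --pt "0.1 0 0 -0.01 0 0 0" --pt "0.1 0 0 -0.005 0 0 0" --pt "0.1 0 0 0 0 0 0" --pt "0.1 0 0 0 0 0 0"

```text
time_s: 3.23
ee_pos: [516.7, 182.0, 58.1]
ee_rot: [180.0, -0.0, 81.4]
force: [-0.0, 0.0, 1.0]
gripper_width: 50.0
gripper_force: 0.0
```

Next I close with 25 N.

Request:
apply_moves --pt "-0.3 0 0 -0.002 0 0 0" --pt "-0.6 0 0 0 0 0 0" --pt "-0.8 0 0 0 0 0 0" --pt "-1 0 0 0 0 0 0" --pt "-1 0 0 0 0 0 0" --newtons 25

```text
time_s: 3.65
ee_pos: [516.7, 182.0, 56.2]
ee_rot: [180.0, -0.0, 81.4]
force: [-0.0, -0.9, -0.1]
gripper_width: 19.4
gripper_force: 0.0
```

Request:
apply_moves --pt "-1 0 0 0 0 0 0" --pt "-1 0 0 0 0 0 0" --pt "-1 0 0 0 0 0 0" --newtons 40

```text
time_s: 3.9
ee_pos: [516.8, 182.0, 56.2]
ee_rot: [180.0, -0.0, 81.4]
force: [1.2, -0.4, 0.2]
gripper_width: 11.9
gripper_force: 40.0
```

Gripped at 11.9 mm. I lift slightly, then tilt about the tail edge to 33°.

Request:
apply_moves --pt "-1 0 0 0.004 0 0 0" --pt "-1 -0.0044 0.0007 0.0132 -0.82 -5.44 0" --pt "-1 -0.0056 0.0009 0.0126 -0.82 -5.44 0" --pt "-1 -0.0067 0.001 0.0119 -0.82 -5.44 0" --pt "-1 -0.0079 0.0012 0.0111 -0.82 -5.44 0"

```text
time_s: 4.32
ee_pos: [492.0, 185.5, 109.2]
ee_rot: [158.0, -0.0, 81.4]
force: [0.7, -1.7, -2.7]
gripper_width: 11.8
gripper_force: 40.0
```

Request:
apply_moves --pt "-1 -0.0089 0.0013 0.0102 -0.82 -5.44 0" --pt "-1 -0.0098 0.0015 0.0091 -0.82 -5.44 0" --pt "-1 0 0 0 0 0 0" --pt "-1 0 0 0 0 0 0"

```text
time_s: 4.65
ee_pos: [478.7, 185.6, 120.9]
ee_rot: [150.8, 0.5, 81.2]
force: [0.2, 0.7, -1.8]
gripper_width: 11.9
gripper_force: 40.0
```

```bash
python3 - <<'E'
from h import *
f=grab('side'); s=status.state(); print(s['ee_pos'],s['ee_rot'],s['force'],s['gripper_width'])
cv2.imwrite('pics/c3.png',cv2.resize(f['color'][150:270,205:325,::-1],(600,600),interpolation=cv2.INTER_CUBIC))
E
```

```text
[479.84405578 185.79559418 121.18864373] [150.74138991   0.42518921  81.16594744] [ 0.18149775  0.61322894 -2.00103836] 11.886652125829057
```

View pics/c3.png

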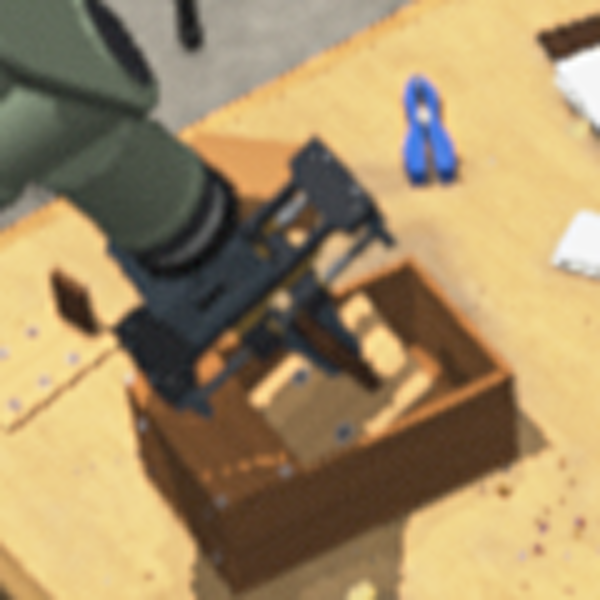

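The plate is tilted about 29°, gripped, with its +x end clear above the far wall side at crop (380,330). Forces are small. I'll draw it out along its own +x.

Request:
apply_moves --pt "-1 0.0138 -0.0021 0.0078 0 0 0" --pt "-1 0.0138 -0.0021 0.0078 0 0 0" --pt "-1 0.0138 -0.0021 0.0078 0 0 0" --pt "-1 0.0138 -0.0021 0.0078 0 0 0" --pt "-1 0.0138 -0.0021 0.0078 0 0 0"

```text
time_s: 5.12
ee_pos: [550.6, 174.5, 160.3]
ee_rot: [150.8, 0.4, 81.1]
force: [0.1, -0.3, -2.1]
gripper_width: 12.2
gripper_force: 40.0
```

Request:
apply_moves --pt "-1 0 0 0 0 0 0" --pt "-1 0 0 0 0 0 0"

```text
time_s: 5.28
ee_pos: [549.8, 174.4, 160.0]
ee_rot: [150.7, 0.4, 81.0]
force: [0.0, -1.2, -2.1]
gripper_width: 11.9
gripper_force: 40.0
```

```bash
python3 - <<'E'
from h import *
f=grab('side'); s=status.state(); print(s['ee_pos'],s['ee_rot'],s['force'],s['gripper_width'],s['qpos'])
cv2.imwrite('pics/c4.png',cv2.resize(f['color'][150:270,205:325,::-1],(600,600),interpolation=cv2.INTER_CUBIC))
E
```

```text
[548.59873305 174.2848767  159.23425753] [150.79436245   0.47632654  81.03275014] [-0.45627181 -0.58470848 -2.30728397] 11.694566633805714 [ 25.5491197   12.68746353 115.50793409 -32.70476926  31.51965331
  59.50012521]
```

View pics/c4.png

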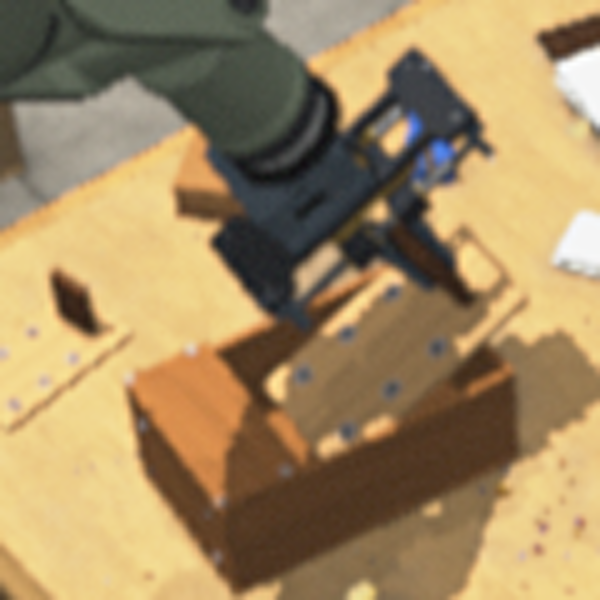

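All six bushings are visible, and the tail at crop (295,420) is clear of the hood. I'll lift straight up, then level.

Request:
apply_moves --pt "-1 0 0 0.02 0 0 0" --pt "-1 0 0 0.025 0 0 0" --pt "-1 0 0 0.025 0 0 0" --pt "-1 0 0 0.02 0 0 0" --pt "-1 0 0 0.015 0 0 0"

```text
time_s: 5.75
ee_pos: [548.1, 175.2, 266.1]
ee_rot: [150.7, 0.4, 81.2]
force: [0.5, -0.4, -2.5]
gripper_width: 11.9
gripper_force: 40.0
```

Request:
apply_moves --pt "-1 0 0 0 0.75 4.9 0" --pt "-1 0 0 0 0.75 4.9 0" --pt "-1 0 0 0 0.75 4.9 0" --pt "-1 0 0 0 0.75 4.9 0" --pt "-1 0 0 0 0.75 4.9 0"

```text
time_s: 6.17
ee_pos: [547.7, 175.3, 264.8]
ee_rot: [175.8, 0.4, 81.4]
force: [0.3, -0.1, -2.2]
gripper_width: 11.7
gripper_force: 40.0
```

Request:
apply_moves --pt "-1 0 0 0 0.6 4.0 0" --pt "-1 0 0 0 0 0 0" --pt "-1 0 0 0 0 0 0"

```text
time_s: 6.42
ee_pos: [548.7, 174.7, 263.6]
ee_rot: [179.6, 0.5, 81.3]
force: [-0.4, -0.1, -1.3]
gripper_width: 11.5
gripper_force: 40.0
```

```bash
python3 - <<'E'
from h import *
from scipy.spatial.transform import Rotation as Ro
s=status.state(); print(s['ee_pos'],s['ee_rot'],s['force'],s['torque'],s['gripper_width'])
R=Ro.from_euler('xyz',s['ee_rot'],degrees=True)
D=Ro.from_euler('xyz',[180,0,81.4-7.6],degrees=True)
print((D*R.inv()).as_rotvec(degrees=True))
E
```

```text
[548.6570055  174.72853762 263.60818537] [179.57598223   0.53962791  81.33601722] [-0.38644105 -0.08870516 -1.30464273] [-0.10775181  0.00596981  0.02085848] 11.523049566782325
[ 0.61870068  0.29811649 -7.53792383]
```

Now over the mat: dx +11, dy -363, turn -7.5°, at constant height.

Request:
apply_moves --pt "-1 0.001 -0.025 0 0.1 0 -0.6" --pt "-1 0.001 -0.036 0 0.1 0.1 -0.8" --pt "-1 0.001 -0.036 0 0.1 0.1 -0.8" --pt "-1 0.001 -0.036 0 0.1 0.1 -0.8" --pt "-1 0.001 -0.036 0 0.1 0 -0.8"

```text
time_s: 6.83
ee_pos: [552.1, 5.3, 264.9]
ee_rot: [179.9, 0.1, 77.6]
force: [1.1, -0.2, -1.6]
gripper_width: 12.1
gripper_force: 40.0
```

Request:
apply_moves --pt "-1 0.001 -0.036 0 0.1 0 -0.8" --pt "-1 0.001 -0.036 0 0 0 -0.8" --pt "-1 0.001 -0.036 0 0 0 -0.8" --pt "-1 0.001 -0.036 0 0 0 -0.8" --pt "-1 0.001 -0.025 0 0 0 -0.5"

```text
time_s: 7.25
ee_pos: [557.3, -165.0, 265.0]
ee_rot: [179.9, 0.0, 73.8]
force: [0.9, 0.1, -1.9]
gripper_width: 11.9
gripper_force: 40.0
```

Request:
apply_moves --pt "-1 0.001 -0.02 0 0 0 0" --pt "-1 0 -0.005 -0.02 0 0 0" --pt "-1 0 0 -0.03 0 0 0" --pt "-1 0 0 -0.03 0 0 0" --pt "-1 0 0 -0.02 0 0 0"

```text
time_s: 7.67
ee_pos: [557.3, -186.8, 162.4]
ee_rot: [-179.9, -0.0, 73.9]
force: [-0.6, 0.6, -2.5]
gripper_width: 12.1
gripper_force: 40.0
```

Request:
apply_moves --pt "-1 0 0 0 0 0 0" --pt "-1 0 0 0 0 0 0"

```text
time_s: 7.83
ee_pos: [558.6, -187.0, 164.6]
ee_rot: [-180.0, -0.1, 73.9]
force: [-0.2, -0.1, -2.3]
gripper_width: 11.8
gripper_force: 40.0
```

```bash
python3 - <<'E'
from h import *
f=grab('side'); s=status.state(); print(s['ee_pos'],s['ee_rot'],s['force'],s['gripper_width'])
cv2.imwrite('pics/c5.png',cv2.resize(f['color'][220:370,265:465,::-1],(800,600),interpolation=cv2.INTER_CUBIC))
E
```

```text
[ 559.81472254 -187.52081394  166.15843525] [ 1.79822516e+02 -3.97614027e-02  7.39162485e+01] [ 0.47332725  0.41241022 -2.20278124] 11.569122751992227
```

View pics/c5.png

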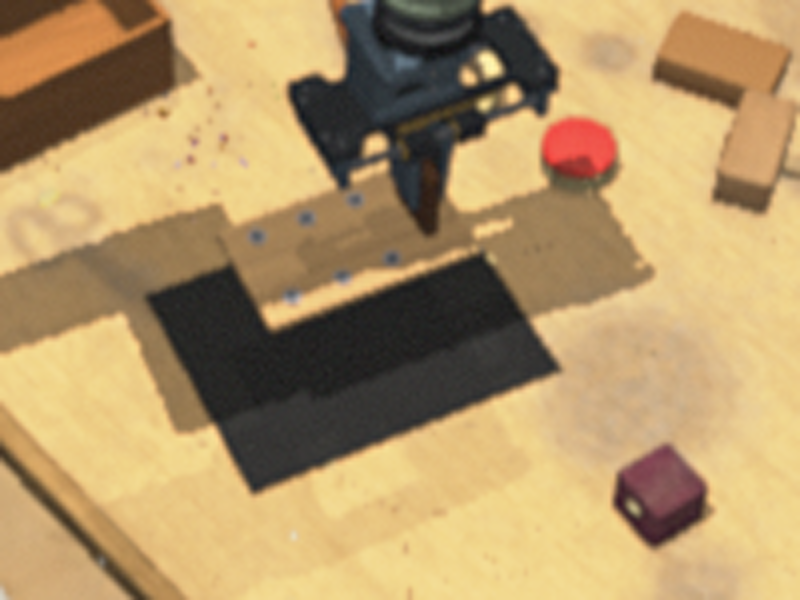

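The plate is level and parallel to the mat, tail at crop (270,325). Allowing for its height, it sits over the mat's middle. Lowering.

Request:
apply_moves --pt "-1 0 0 -0.025 0 0 0" --pt "-1 0 0 -0.03 0 0 0" --pt "-1 0 0 -0.02 0 0 0" --pt "-1 0 0 -0.015 0 0 0" --pt "-1 0 0 -0.005 0 0 0"

```text
time_s: 8.3
ee_pos: [559.6, -187.7, 69.8]
ee_rot: [179.9, -0.1, 73.9]
force: [-0.7, 0.2, -1.1]
gripper_width: 11.9
gripper_force: 40.0
```

Request:
apply_moves --pt "-1 0 0 -0.003 0 0 0" --pt "-1 0 0 -0.002 0 0 0" --pt "-1 0 0 -0.002 0 0 0" --pt "-1 0 0 -0.001 0 0 0" --pt "-1 0 0 0 0 0 0"

```text
time_s: 8.72
ee_pos: [560.2, -188.2, 62.8]
ee_rot: [179.8, -0.1, 73.9]
force: [0.8, 0.3, -1.6]
gripper_width: 11.9
gripper_force: 40.0
```

Request:
apply_moves --pt "-1 0 0 -0.002 0 0 0" --pt "-1 0 0 -0.002 0 0 0" --pt "-1 0 0 -0.001 0 0 0" --pt "-1 0 0 -0.001 0 0 0" --pt "-1 0 0 0 0 0 0"

```text
time_s: 9.13
ee_pos: [559.6, -188.0, 55.8]
ee_rot: [180.0, -0.1, 73.9]
force: [1.1, -0.3, -1.9]
gripper_width: 11.6
gripper_force: 40.0
```

Request:
apply_moves --pt "-1 0 0 -0.001 0 0 0" --pt "-1 0 0 -0.001 0 0 0" --pt "-1 0 0 0 0 0 0"

```text
time_s: 9.38
ee_pos: [559.8, -188.1, 54.3]
ee_rot: [179.9, -0.1, 73.9]
force: [-0.1, 0.4, 0.3]
gripper_width: 11.6
gripper_force: 40.0
```

Request:
apply_moves --pt "-1 0 0 -0.001 0 0 0" --pt "-1 0 0 0 0 0 0" --pt "-1 0 0 0 0 0 0"

```text
time_s: 9.63
ee_pos: [559.9, -188.1, 54.2]
ee_rot: [179.9, -0.1, 73.9]
force: [-0.2, 0.5, 5.8]
gripper_width: 11.5
gripper_force: 40.0
```

```bash
python3 - <<'E'
from h import *
f=grab('side'); s=status.state(); print(s['ee_pos'],s['ee_rot'],s['force'],s['torque'])
img=cv2.resize(f['color'][220:370,265:465,::-1],(800,600),interpolation=cv2.INTER_CUBIC)
a=np.radians(s['ee_rot'][2]-90); o=np.array([*s['ee_pos'][:2],0])-rz(a)@[55,0,0]
L=np.array([[-85,-48,4],[-85,48,4],[85,48,4],[85,-48,4]])@rz(a).T+o
m=(L-[507.2,-172.3,0])@rz(-.2844); print(np.round(m[:,:2]))
cv2.polylines(img,[((proj(f,L)-[265,220]+.4)*4).astype(int)],True,(0,0,255),1)
cv2.imwrite('pics/c6.png',img)
E
```

```text
[ 559.90368483 -188.06240904   54.13083271] [ 1.79891409e+02 -5.29774666e-02  7.38747222e+01] [-0.35026458  0.61630527  5.37649187] [-0.02882897  0.74732245 -0.069227  ]
[[-85. -49.]
 [-85.  47.]
 [ 85.  48.]
 [ 85. -48.]]
```

View pics/c6.png

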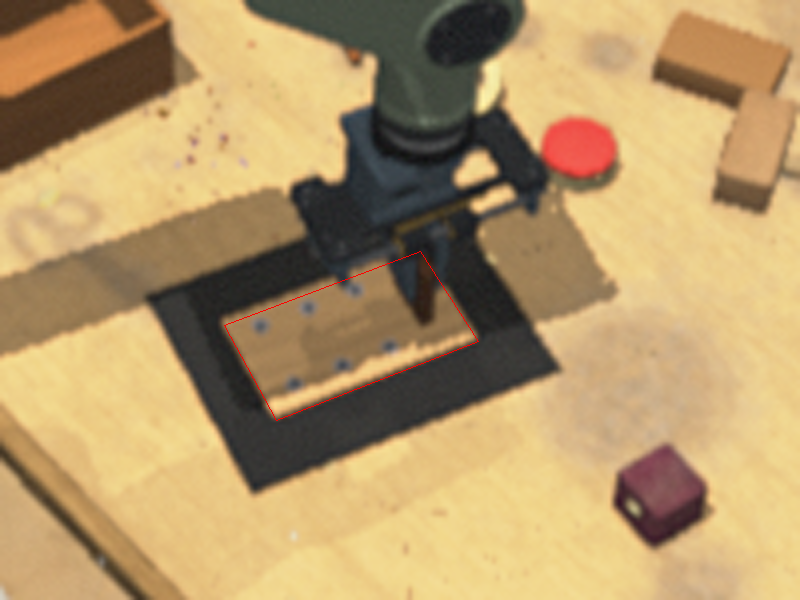

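The plate rests on the mat with about 7 N of contact. Its corners are at crop (225,325), (275,418), (478,340) and (420,252), all well inside the mat. Releasing and rising.

Request:
apply_moves --pt "-0.5 0 0 0 0 0 0" --pt "-0.2 0 0 0 0 0 0" --pt "0.1 0 0 0 0 0 0" --pt "0.1 0 0 0 0 0 0" --pt "0.1 0 0 0 0 0 0"

```text
time_s: 10.1
ee_pos: [559.7, -188.0, 53.0]
ee_rot: [179.9, -0.1, 73.9]
force: [0.7, -0.3, 0.7]
gripper_width: 42.2
gripper_force: 0.0
```

Request:
apply_moves --pt "0.1 0 0 0.01 0 0 0" --pt "0.1 0 0 0.025 0 0 0" --pt "0.1 0 0 0.035 0 0 0" --pt "0.1 0 0 0.035 0 0 0" --pt "0.1 0 0 0.03 0 0 0"

```text
time_s: 10.52
ee_pos: [560.0, -188.1, 191.1]
ee_rot: [179.8, -0.1, 73.9]
force: [1.0, 0.6, -0.0]
gripper_width: 50.0
gripper_force: 0.0
```

Request:
apply_moves --pt "0.1 -0.02 0.03 0.02 0 0 0" --pt "0.1 -0.02 0.035 0.01 0 0 0" --pt "0.1 -0.02 0.035 0 0 0 0" --pt "0.1 -0.02 0.03 0 0 0 0" --pt "0.1 0 0 0 0 0 0"

```text
time_s: 10.93
ee_pos: [475.6, -53.9, 219.2]
ee_rot: [-179.9, -0.2, 74.1]
force: [-0.5, 0.2, 0.3]
gripper_width: 50.1
gripper_force: 0.0
```

```bash
python3 - <<'E'
from h import *
f=grab('side'); s=status.state(); print(s['time_s'],s['ee_pos'],s['force'],s['gripper_width'])
cv2.imwrite('pics/c7.png',cv2.resize(f['color'][160:370,205:485,::-1],(800,600),interpolation=cv2.INTER_CUBIC))
E
```

```text
10.9833 [477.95277214 -56.03504468 219.26134721] [0.71730843 0.8596796  0.48218691] 50.087967951218474
```

View pics/c7.png

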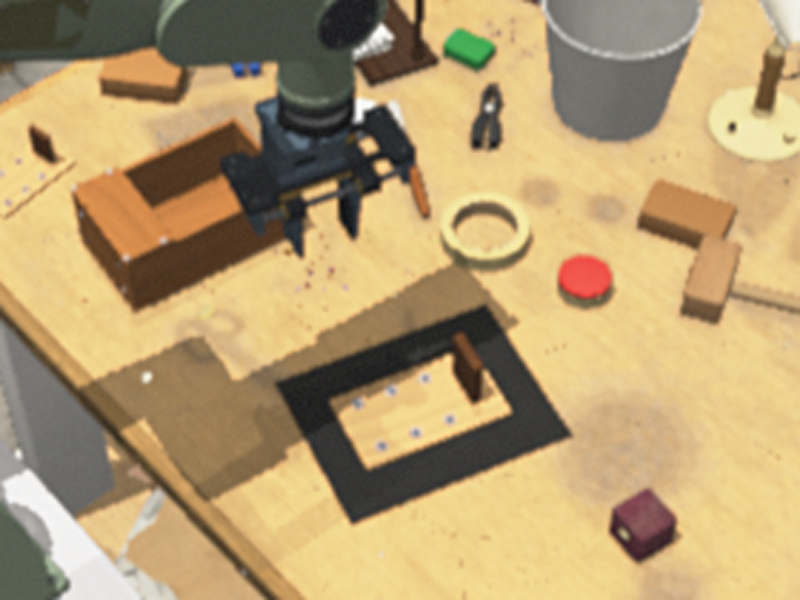

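The plate lies flat and centred on the mat, crop (330–510, 355–470), with the grip block up and the arm clear of everything. The tape roll, sanding block and red box are where they were.

```bash
python3 -c "
from h import *
print(env.job_done())"
```

```text
the job is handed in; nothing more can be done
None
```

The template lies flat and centred on the mat, grip block up, nothing overhanging; it was tilted about 29°, drawn out and lowered until it rested, and the job was handed in at about 11 s with no bystander moved.

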